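# Set the cup tally wheel to five

## Task

Five cups of coffee have now gone out: flick the toothed edge of the cup tally wheel on with a fingertip, clockwise as seen from above; let it settle at the mark with four studs, then give it one last click so that its pointer rests at the mark with five studs. Never let it run past five, do not pinch it or force it, do not lift, tip or shove the counter, and leave everything else on the table where it stands.

Things in the scene. Friction and masses are not known exactly. Their poses are not given: they have to be found in the camera images.
- tally: Cup tally counter, loose on the table, 1.0 to 1.4 kg: round bamboo base 184 mm across, 28 mm high, with a dark wooden six-toothed wheel lying flat on top, turning about the base's upright centre line. Origin: centre of the underside; +z up; its front is its own -x side. The base's flat top lies under the whole wheel.
- wheel_center (a point): On the wheel's upright axis, 56 mm up. Wheel: disc of radius 38 mm, 32 to 50 mm above the table, with six radial teeth every 60 deg, 8 mm wide, out to radius 66 mm, 32 to 56 mm above the table; gaps between teeth are open above and outside, about 50 mm wide at radius 58 mm. A steel cap 22 mm wide on the centre tops out at 60 mm. Axes as the base's.
- tally_wheel (a joint): Turn of the wheel, rad, growing clockwise seen from above (teeth at the front then go to the base's +y). 0 = pointer at one stud, 1.047 two, 2.094 three, 3.142 four, 4.189 five, 5.236 six. A sprung detent: pushed past half-way (0.52 rad) it snaps to the next click by itself, less far and it springs back; takes up to 0.15 N m, 2.5 N at a tooth. Starts at one, two or three; end stops at one and six.
- pointer_tip (a point): Outer end of the pointer, on the wheel: a light aluminium bar that lies on top of the disc and of one tooth, from near the centre cap out to radius 65 mm, 56 mm above the table. It turns with the wheel.
- mark_one (a point): The one-stud mark on the base's rim, at the front (-x), 85 mm from the axis, 31 mm above the table. From here clockwise seen from above, every 60 deg: two, three, four, five, six small dark steel studs (7 mm wide, 3 mm high, 71 to 89 mm from the axis). At every click a tooth points at each mark, so one points straight to the front.
- mark_five (a point): The five-stud mark on the base's rim, 80 mm from the axis, 31 mm above the table: the back right of the base, at -60 deg from its +x axis (counter-clockwise positive). The pointer must end here.
- gap_right (a point): Point fixed to the base, 58 mm from the axis, 44 mm above the table, 30 deg to the right (-y) of the front: at every click the middle of the gap to the right of the front tooth. A fingertip let down here and swept along the front towards the base's +y, on the arc about the axis, pushes the front tooth on.
- cup_a: White ceramic cup without handle, 68 mm wide, 56 mm high, standing to the counter's left (+y); bystander. Origin: centre of the underside.
- cup_b: The same cup to the counter's right (-y); bystander. Origin: centre of the underside.
- clip_stand: Wooden foot with a spring clip that holds a round wooden lid on edge, 130 mm wide, 135 mm high, right; bystander. Origin: centre of the underside.
- sugar_jar: White jar with wooden cap, 72 mm wide, 100 mm high, left; bystander. Origin: centre of the underside.
Not all that is in view belongs to the job. Leave any blue, purple or yellow look-alike of the tally alone.

How it is judged:
By the outcome, as a careful person would: the job done as asked, in the order asked, and still so for the second after the job is handed in, with the robot touching nothing.
It also fails if it takes over 61 s, if anything falls off the work surface, if the arm or the gripper's body presses on something with over 40 N, if the wrist force passes 120 N, or if a joint passes its speed limit or range.

## Robot

A 6-joint arm with a two-finger parallel gripper is mounted at the origin on the work surface. World frame = base frame: x ahead of the robot, y to its left, z up, the work surface at z = 0. Lengths are in m, angles in rad, forces in N, time in s.
With the tool pointing down it reaches from about 0.35 to 0.85 m from the base axis. Payload 8.1 kg.
Tool frame: the origin (TCP) lies at the very end of the fingers, on their centre line; the grasp point (between the pads) lies 19 mm behind it; z points along the fingers, y is the direction in which the jaws open and shut (so a half turn about z gives the same grasp; the last joint's range is limited). The gripper opens to 93 mm and grips with 3 to 60 N. Pads are 15 mm wide; open, the fingers measure 128 mm over their backs; the gripper's body (75 mm by 188 mm) begins 65 mm behind the grasp point.
Start: joints at [-1.253, 0.13, 1.488, -0, 1.523, -0.085], TCP at [0.235, -0.552, 0.219] pointing down, gripper open.
Joint ranges: [-2.96, 2.96], [-0.89, 2.26], [0.02, 2.5], [-1.34, 4.48], [0, 2.73], [-2.66, 2.66]. Speed limits (rad/s): [2.39, 2.39, 2.79, 3.14, 3.14, 3.14].

## Interface

Orientations are given as a rotation vector (axis times angle).
In Python, from plant import read_state, read_camera, close_job gives the robot as it stands.
- The arm moves only by the tool jog_arm, never from a script. Its argument "motion" is one flat list of numbers, 7 for each row, row after row: the opening, from 0 (shut) to 1 (fully open), then the shift along the tool's x, y, z scaled (see below), then the turn, a rotation vector about the tool's x, y, z scaled (see below). A call has 1 to 8 rows; each row is the pose to reach, as a shift and turn from the pose measured when the call began, along the tool's axes at that moment; what a row does not reach only later rows make up. The controller multiplies each number of a shift by 0.5 m and each number of a turn by 90 degrees. A row lasts 1/10 s, in which the tool goes at most 50 mm and 8.59 degrees, less where a joint would pass 70% of its speed; a pose out of reach is approached as far as the arm can. A call with a number of a shift or a turn outside -1 to 1 is refused whole. A call with a gripper value outside its range is refused whole. The fingers move at their own pace and stop on an object; "grip_force" is the grip in N (left out, the last holds). Time passes only in rows, so rows that repeat a pose let the fingers close. It gives the time, the measured TCP pose, the force and the opening at its end, in the units of the state.
- read_state(): the state, without advancing time (a new reading comes with each control period).
- read_camera(name): name is "scene" or "top" or "wrist"; returns a dict with "frame" (400x640x3 uint8, red, green, blue), "vertical_fov" (degrees; the focal length in pixels is half the picture's height over the tangent of half this angle, whatever the lens; pixels are square), "cx", "cy" (the principal point, pixels), "dist_coeffs" ([k1, k2, p1, p2, k3] as OpenCV has them; the pictures are not rectified), "world_from_camera" (4x4, takes a point from camera to world coordinates); the wrist camera has in their place "hand_eye" (4x4, takes a point from camera to tool coordinates, whose origin is the TCP and whose axes are the flange's). Camera axes: x right, y down, z forward; pixel columns grow to the right and rows downward; lengths in m; the calibration is good to about 2 mm. A picture is of the moment at which its call begins: read the wrist's pose just before it. There is no depth.
- close_job(): hands the job in, once; it reports no verdict.
The state is a dict: "t": time; "q": joint angles; "dq": joint speeds; "joint_torque": joint torques, N m; "tool_pos": TCP position; "orientation": TCP orientation; "force": force on the tool from outside, world axes, zero at the start; "wrist_torque": the same for the moment, N m; "opening": finger opening in m.
Only numpy, scipy, OpenCV 4.12 (cv2) and the standard library are available. Lean on these libraries where they do the work, as an engineer would, in place of code of your own. Each camera call takes 0.05 s, during which the arm holds its last target.

## Working session

There is one attempt and no reset: what is moved stays moved. The work goes in short steps, Python scripts to look and compute and a tool call to move; the robot and the scene stay as the last step left them, time stands still between calls to the robot, and variables do not carry over. Pictures are saved under pics/ and viewed, and the job is handed in when it is done.

Besides the shell and the picture viewer there is one more tool, called after "Emit:" in YAML: its name, and indented under it one key for each argument. jog_arm: Moves the arm, as the interface text tells. Its arguments: {"type":"object","properties":{"motion":{"type":"array","items":{"type":"number"}},"grip_force":{"type":"number"}},"required":["motion"]}

```bash
mkdir -p pics
cat > h.py <<'E'
import numpy as np,cv2
from plant import read_state, read_camera
def K(c):
    f=200/np.tan(np.radians(c['vertical_fov']/2)); return np.array([[f,0,c['cx']],[0,f,c['cy']],[0,0,1]])
def save(c,n,crop=None,s=1):
    im=c['frame'][:,:,::-1]
    if crop: im=im[crop[1]:crop[3],crop[0]:crop[2]]
    cv2.imwrite('pics/'+n,cv2.resize(im,None,fx=s,fy=s,interpolation=cv2.INTER_CUBIC))
def p2w(c,uv,z,T=None):
    T=c['world_from_camera'] if T is None else T
    T=np.array(T)
    u=cv2.undistortPoints(np.array(uv,float).reshape(-1,1,2),K(c),np.array(c['dist_coeffs'],float)).reshape(-1,2)
    d=np.c_[u,np.ones(len(u))]@T[:3,:3].T
    return T[:3,3]+d*((z-T[2,3])/d[:,2])[:,None]
def w2p(c,P,T=None):
    T=np.array(c['world_from_camera'] if T is None else T); Ti=np.linalg.inv(T)
    r,_=cv2.Rodrigues(Ti[:3,:3]); return cv2.projectPoints(np.array(P,float).reshape(-1,1,3),r,Ti[:3,3],K(c),np.array(c['dist_coeffs'],float))[0].reshape(-1,2)
E
python3 - <<'E'
from h import *
import pickle
s=read_state();print(s)
for n in('top','scene','wrist'):
    c=read_camera(n);save(c,n+'0.png');pickle.dump(c,open(n+'0.pkl','wb'))
    print(n,{k:v for k,v in c.items() if k!='frame'})
E
```

```text
{'t': 0.0, 'q': array([-1.25339675e+00,  1.31141071e-01,  1.48925766e+00, -3.52600316e-06,
        1.52298886e+00, -8.53954470e-02]), 'dq': array([ 7.33512825e-04, -9.45499257e-04, -6.28389332e-04,  1.12396476e-03,
        1.74218250e-04,  5.88205638e-05]), 'joint_torque': array([ 4.16020730e-04, -5.59843862e+01, -4.91761923e+01,  7.70802959e-02,
        3.60810512e-02, -1.57886420e-04]), 'tool_pos': array([ 0.23504227, -0.5514415 ,  0.21761131]), 'orientation': array([-3.07634820e+00, -6.28084094e-01,  3.31639437e-04]), 'force': array([-0.29647035,  0.14761443,  0.36665429]), 'wrist_torque': array([0.01804139, 0.004319  , 0.01788208]), 'opening': 0.09319669074488746}
top {'vertical_fov': 53.40134257242371, 'cx': 322.1784024046749, 'cy': 200.36434751534657, 'dist_coeffs': array([-0.10178104,  0.        ,  0.        ,  0.        ,  0.        ]), 'world_from_camera': array([[ 0.02072435, -0.99355633,  0.11142854,  0.44382329],
       [-0.99957851, -0.01832468,  0.02251678, -0.01363601],
       [-0.02032979, -0.11184822, -0.99351733,  1.08961944],
       [ 0.        ,  0.        ,  0.  
[... 304 characters left out ...]
172,  0.47208718, -0.38536215,  0.46836543],
       [ 0.00305547, -0.6354332 , -0.7721498 ,  1.00796901],
       [ 0.        ,  0.        ,  0.        ,  1.        ]])}
wrist {'vertical_fov': 70.60921318440784, 'cx': 319.93196438752335, 'cy': 199.48198385030818, 'dist_coeffs': array([0.00642651, 0.        , 0.        , 0.        , 0.        ]), 'hand_eye': array([[-8.94975875e-04, -9.68861481e-01, -2.47601756e-01,
         6.86299626e-02],
       [ 9.99999490e-01, -9.82995957e-04,  2.31870324e-04,
         1.03578658e-03],
       [-4.68041751e-04, -2.47601423e-01,  9.68861867e-01,
        -1.65331813e-01],
       [ 0.00000000e+00,  0.00000000e+00,  0.00000000e+00,
         1.00000000e+00]])}
```

View pics/top0.png

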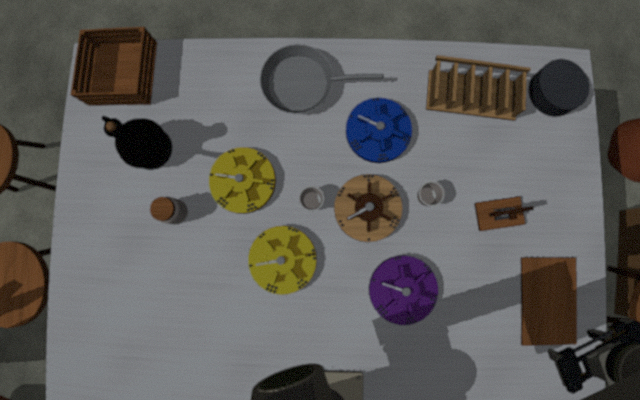

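View pics/scene0.png

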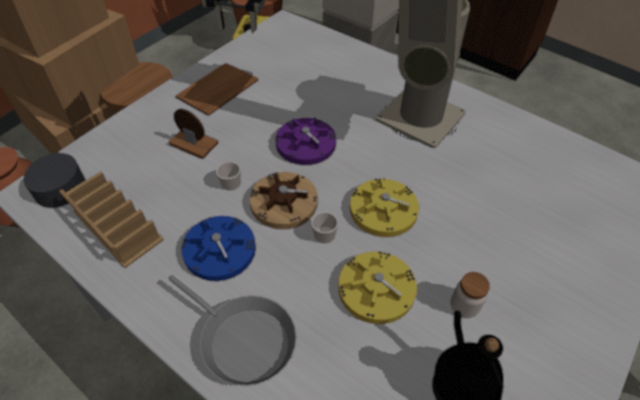

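The candidates in the top view are bamboo (369,208), blue (379,130), purple (404,290) and yellow (242,180) and (282,260). Only the bamboo one with the dark wooden wheel, standing between the two cups, fits the description. I'll confirm that in an enlarged crop.

Run:
```python
from h import *
import pickle
save(pickle.load(open('top0.pkl','rb')),'topc.png',(290,160,460,260),4.5)
save(pickle.load(open('scene0.pkl','rb')),'scenec.png',(210,150,350,250),5)
```

```text
(no output)
```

View pics/topc.png

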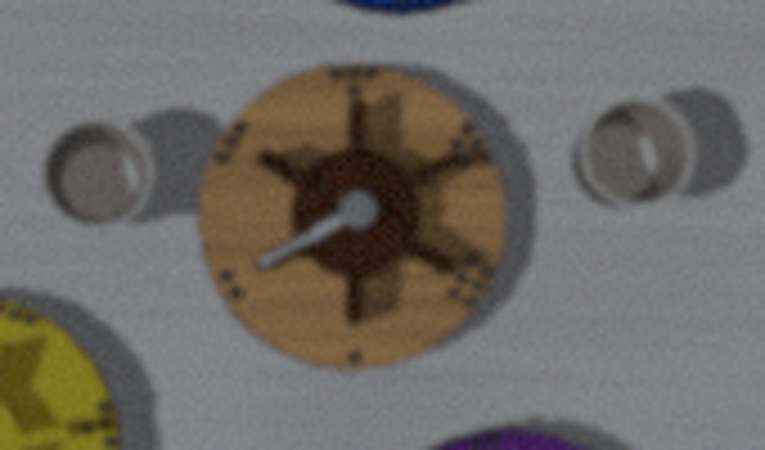

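View pics/scenec.png

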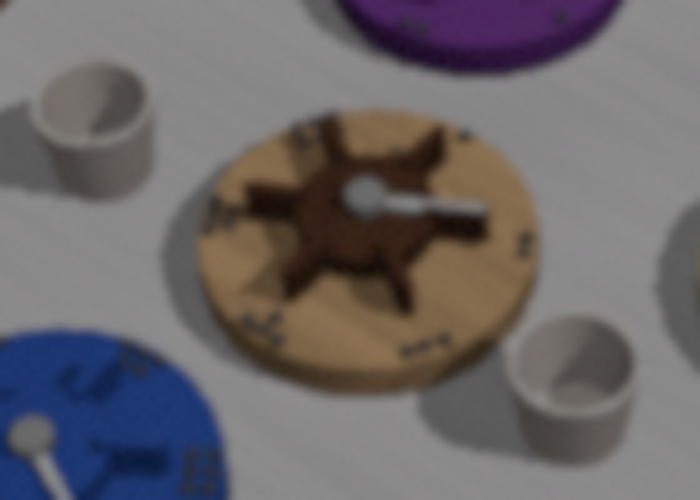

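The crop confirms it: bamboo base, dark six-toothed wheel. The one-stud mark is at the front (crop 355,357), and two, three, four, five and six follow clockwise. The pointer is at the two studs, with its tip at crop (265,263).

```bash
cat > fit.py <<'E'
from h import *
import pickle
from scipy.optimize import least_squares
ct=pickle.load(open('top0.pkl','rb'));cs=pickle.load(open('scene0.pkl','rb'))
def tp(l):return [(290+(x+.5)/4.5-.5,160+(y+.5)/4.5-.5) for x,y in l]
def sp(l):return [(210+(x+.5)/5-.5,150+(y+.5)/5-.5) for x,y in l]
# top: cap, stud1, two centre, three mid, four mid(3+1), pointer tip
for nm,c,cap,studs,tip in (('top',ct,tp([(359,210)]),tp([(355,357),(232,285),(231,143)]),tp([(263,263)])),
  ('scene',cs,sp([(366,196)]),sp([(464,135),(525,244),(427,345)]),sp([(487,210)]))):
    C=p2w(c,cap,.06)[0];S=p2w(c,studs,.031);t=p2w(c,tip,.057)[0]
    print(nm,'cap',C.round(4))
    for i,s in enumerate(S):
        d=s-C;print(i+1,s.round(4),np.hypot(*d[:2]).round(4),'front ang',np.degrees(np.arctan2(d[1],d[0])+i*np.pi/3)%360)
    d=t-C;print('tip',np.hypot(*d[:2]).round(4),np.degrees(np.arctan2(d[1],d[0])+np.pi/3)%360)
ed=p2w(ct,tp([(200,216),(505,216),(350,65),(350,368)]),.028);print(ed.round(4),ed[:2].mean(0),ed[2:].mean(0))
for nm,c,l in(('cup',ct,tp([(97,173),(640,150)])),): print(p2w(c,l,.056).round(3))
E
python3 fit.py
```

```text
top cap [ 0.5461 -0.1133  0.06  ]
1 [ 0.4619 -0.1146  0.031 ] 0.0842 front ang 180.82905654672754
2 [ 0.503  -0.0414  0.031 ] 0.0838 front ang 180.92487697018342
3 [ 0.5877 -0.0395  0.031 ] 0.0847 front ang 180.58235811914372
tip 0.0633 179.83385677573477
scene cap [ 0.5506 -0.1114  0.06  ]
1 [ 0.4649 -0.1153  0.031 ] 0.0858 front ang 182.6185300760182
2 [ 0.5064 -0.0404  0.031 ] 0.0836 front ang 181.9069986104348
3 [ 0.5906 -0.0386  0.031 ] 0.0831 front ang 181.20680909340675
tip 0.0638 181.28965464751704
[[ 0.5439 -0.0218  0.028 ]
 [ 0.5473 -0.2036  0.028 ]
 [ 0.6368 -0.1104  0.028 ]
 [ 0.4555 -0.112   0.028 ]] [ 0.54560558 -0.11271424  0.028     ] [ 0.54611186 -0.11119302  0.028     ]
[[ 0.565  0.039  0.056]
 [ 0.585 -0.278  0.056]]
```

Emit:
jog_arm:
  motion: [0,0.796,-0.548,0,0,0,-0.75,0,0.796,-0.548,0,0,0,-0.75,0,0.796,-0.548,0,0,0,-0.75,0,0.796,-0.548,0,0,0,-0.75,0,0.796,-0.548,0,0,0,-0.75,0,0.796,-0.548,0,0,0,-0.75,0,0.796,-0.548,0,0,0,-0.75,0,0.796,-0.548,0,0,0,-0.75]
  grip_force: 20

```text
t: 0.95
tool_pos: [0.4497, -0.2121, 0.2183]
orientation: [-2.203, -2.238, -0.001]
force: [1.6, -0.6, -0.4]
opening: 0.0337
```

Emit:
jog_arm:
  motion: [0,0.135,0.091,0,0,0,-0.333,0,0.135,0.091,0,0,0,-0.333,0,0.135,0.091,0,0,0,-0.333,0,0.135,0.091,0,0,0,-0.333,0,0.135,0.091,0,0,0,-0.333,0,0.135,0.091,0,0,0,-0.333]

```text
t: 1.55
tool_pos: [0.494, -0.1439, 0.2181]
orientation: [-1.553, -2.729, -0.001]
force: [-0.5, 0.8, -0.3]
opening: 0.0004
```

```bash
cat >> h.py <<'E'
def wristT(s,c):
    T=np.eye(4);T[:3,:3]=cv2.Rodrigues(np.array(s['orientation']))[0];T[:3,3]=s['tool_pos'];return T@np.array(c['hand_eye'])
E
python3 - <<'E'
from h import *
import pickle
s=read_state();c=read_camera('wrist');c['world_from_camera']=wristT(s,c);pickle.dump(c,open('w1.pkl','wb'));save(c,'w1.png')
print(s['tool_pos'],s['orientation'],s['opening'],s['q'],w2p(c,[(.547,-.112,.06)]))
E
```

```text
[ 0.49399648 -0.14386424  0.21810914] [-1.55285554e+00 -2.72946453e+00 -1.37457657e-03] 0.00042309403879966335 [-3.83831479e-01 -1.00853862e-01  1.72270060e+00  1.04400233e-03
  1.52093358e+00 -9.20169720e-01] [[372.68280143 186.36092458]]
```

View pics/w1.png

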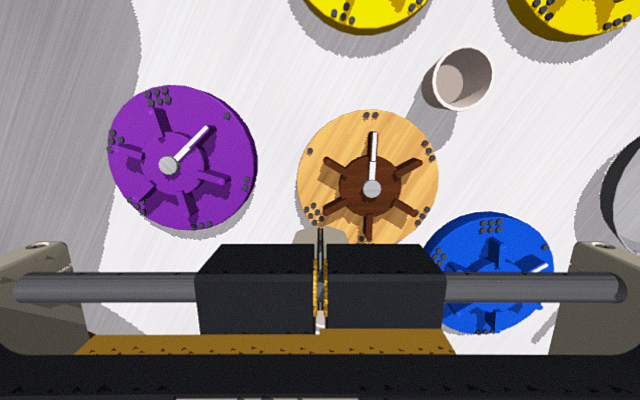

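The wrist view shows the tally with its cap at (372,188), the pointer tip at (374,133) and the two-stud mark at (371,115). The one-stud mark is at (309,151). The pointer is at two.

Run:
```python
from h import *
import pickle
save(pickle.load(open('w1.pkl','rb')),'w1c.png',(285,95,455,245),4.5)
```

```text
(no output)
```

View pics/w1c.png

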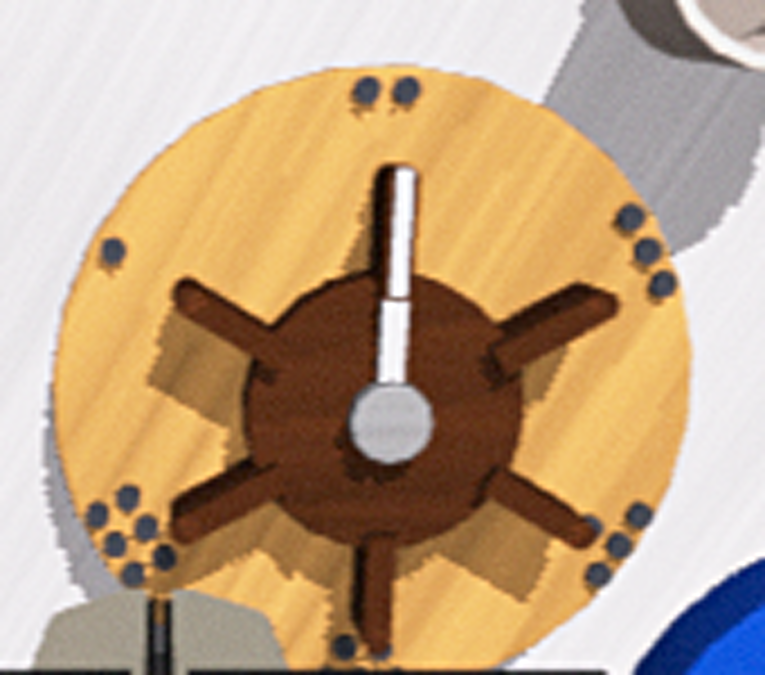

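Run:
```python
from h import *
import pickle
from scipy.optimize import least_squares
c=pickle.load(open('w1.pkl','rb'))
f=lambda l:[(285+(x+.5)/4.5-.5,95+(y+.5)/4.5-.5) for x,y in l]
C=p2w(c,f([(391,423)]),.06)[0]
S=p2w(c,f([(113,250),(386,90),(646,250)]),.031)
# edge of base top
E=p2w(c,f([(53,380),(690,370),(378,66),(150,150),(600,142),(125,592)][:5]),.028)
r=least_squares(lambda p:np.hypot(E[:,0]-p[0],E[:,1]-p[1])-.092,[.547,-.112]);print('edge',r.x,r.fun)
print(C)
for ctr in(C[:2],r.x):
  for i in range(3):
    d=S[i,:2]-ctr;print(i+1,np.hypot(*d),np.degrees(np.arctan2(d[1],d[0]))%360+60*i)
t=p2w(c,f([(404,167)]),.057)[0][:2]-C[:2];print(np.hypot(*t),np.degrees(np.arctan2(t[1],t[0]))+60)
```

```text
edge [ 0.54721493 -0.115443  ] [-0.0017358  -0.00139324 -0.00114199  0.00118322  0.00066827]
[ 0.54728749 -0.11495471  0.06      ]
1 0.08428321864691701 180.60419600742523
2 0.08420667497524234 180.67855913640244
3 0.08437686801427782 180.65151155236438
1 0.08420692971027866 180.27248733644473
2 0.08459018681070826 180.46754190076683
3 0.08483823859748768 180.77042899666478
0.06472798877143744 179.94299281237977
```

Emit:
jog_arm:
  motion: [0,-0.003,-0.004,0.08,0,0,0,0,-0.003,-0.004,0.16,0,0,0,0,-0.003,-0.004,0.24,0,0,0,0,-0.003,-0.004,0.3,0,0,0,0,-0.003,-0.004,0.33,0,0,0,0,-0.003,-0.004,0.348,0,0,0,0,-0.003,-0.004,0.348,0,0,0,0,-0.003,-0.004,0.348,0,0,0]

```text
t: 2.4
tool_pos: [0.4941, -0.1466, 0.0457]
orientation: [1.554, 2.729, 0.002]
force: [-0.4, 0.6, 0.2]
opening: 0.0005
```

```bash
cat > plan.py <<'E'
from h import *
import sys
# args: list of phi (deg rel to front) ; prints rows tool-frame scaled from current pose at z
def rows(phis,z=.044,C=(.547,-.114),f=180.7,r=.063):
    s=read_state();R=cv2.Rodrigues(s['orientation'])[0];yx=np.degrees(np.arctan2(R[1,0],R[0,0]))
    print('pos',s['tool_pos'].round(4),'yx',yx.round(2),'F',s['force'].round(1),'t',s['t'])
    for p in phis:
        a=np.radians(f+p);P=np.array([C[0]+r*np.cos(a),C[1]+r*np.sin(a),z])
        d=R.T@(P-s['tool_pos'])/.5
        want=p+f-180+90; tw=-(want-yx)/90
        print(p,[0]+d.round(3).tolist()+[0,0,round(tw,3)])
if __name__=='__main__': rows([float(x) for x in sys.argv[2:]],float(sys.argv[1]))
E
python3 plan.py .044 30 24 18 12 6 0 -6 -12 -16 -20 -23 -26 -28
```

```text
pos [ 0.4941 -0.1466  0.0457] yx 120.7 F [-0.4  0.6  0.2] t 2.4
30.0 [0, 0.002, -0.002, 0.003, 0, 0, np.float64(-0.0)]
24.0 [0, 0.015, -0.001, 0.003, 0, 0, np.float64(0.067)]
18.0 [0, 0.028, 0.001, 0.003, 0, 0, np.float64(0.133)]
12.0 [0, 0.041, 0.004, 0.003, 0, 0, np.float64(0.2)]
6.0 [0, 0.053, 0.009, 0.003, 0, 0, np.float64(0.267)]
0.0 [0, 0.065, 0.015, 0.004, 0, 0, np.float64(0.333)]
-6.0 [0, 0.076, 0.022, 0.004, 0, 0, np.float64(0.4)]
-12.0 [0, 0.086, 0.031, 0.004, 0, 0, np.float64(0.467)]
-16.0 [0, 0.093, 0.037, 0.004, 0, 0, np.float64(0.511)]
-20.0 [0, 0.099, 0.043, 0.004, 0, 0, np.float64(0.556)]
-23.0 [0, 0.103, 0.048, 0.004, 0, 0, np.float64(0.589)]
-26.0 [0, 0.107, 0.054, 0.004, 0, 0, np.float64(0.622)]
-28.0 [0, 0.109, 0.058, 0.004, 0, 0, np.float64(0.644)]
```

Emit:
jog_arm:
  motion: [0,0.015,-0.001,0.003,0,0,0.067,0,0.028,0.001,0.003,0,0,0.133,0,0.037,0.003,0.003,0,0,0.178,0,0.045,0.006,0.003,0,0,0.222,0,0.053,0.009,0.003,0,0,0.267,0,0.057,0.011,0.003,0,0,0.289,0,0.061,0.013,0.003,0,0,0.311,0,0.065,0.015,0.004,0,0,0.333]

```text
t: 3.2
tool_pos: [0.4854, -0.1157, 0.046]
orientation: [2.206, 2.231, 0.004]
force: [-1.1, -1.8, 1.9]
opening: 0.0006
```

```bash
python3 plan.py .044 -3 -6 -9 -12 -15 -18 -21 -24
python3 -c "
from h import *
s=read_state();c=read_camera('wrist');c['world_from_camera']=wristT(s,c);save(c,'w2.png');c=read_camera('top');save(c,'t2.png',(290,150,460,260),4.5)"
```

```text
pos [ 0.4854 -0.1157  0.046 ] yx 90.63 F [-1.1 -1.8  1.9] t 3.2
-3.0 [0, 0.008, -0.003, 0.004, 0, 0, np.float64(0.033)]
-6.0 [0, 0.015, -0.002, 0.004, 0, 0, np.float64(0.066)]
-9.0 [0, 0.022, -0.001, 0.004, 0, 0, np.float64(0.099)]
-12.0 [0, 0.028, -0.0, 0.004, 0, 0, np.float64(0.133)]
-15.0 [0, 0.034, 0.001, 0.004, 0, 0, np.float64(0.166)]
-18.0 [0, 0.041, 0.003, 0.004, 0, 0, np.float64(0.199)]
-21.0 [0, 0.047, 0.005, 0.004, 0, 0, np.float64(0.233)]
-24.0 [0, 0.053, 0.008, 0.004, 0, 0, np.float64(0.266)]
```

View pics/w2.png

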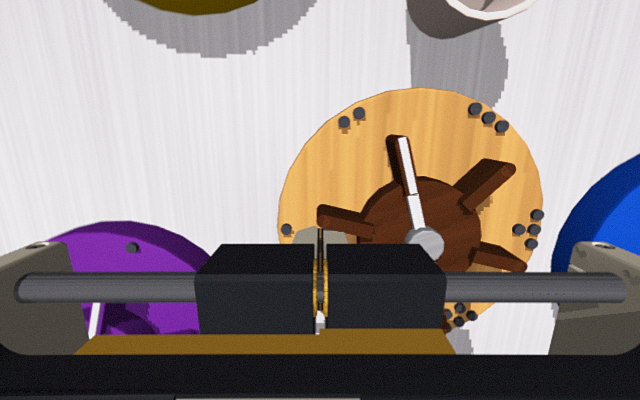

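The front tooth is being carried, and the pointer at (403,150) has moved past two. I'll continue the sweep.

Emit:
jog_arm:
  motion: [0,0.008,-0.003,0.004,0,0,0.033,0,0.015,-0.002,0.004,0,0,0.066,0,0.022,-0.001,0.004,0,0,0.099,0,0.028,0,0.004,0,0,0.133,0,0.034,0.001,0.004,0,0,0.166,0,0.041,0.003,0.004,0,0,0.199,0,0.047,0.005,0.004,0,0,0.233,0,0.049,0.006,0.004,0,0,0.24]

```text
t: 4.1
tool_pos: [0.4892, -0.091, 0.045]
orientation: [2.584, 1.778, 0.007]
force: [0.8, -0.4, -0.2]
opening: 0.0007
```

```bash
python3 plan.py .1 -24
python3 -c "
from h import *
s=read_state();c=read_camera('wrist');c['world_from_camera']=wristT(s,c);save(c,'w3.png')"
```

```text
pos [ 0.4892 -0.091   0.045 ] yx 69.09 F [ 0.8 -0.4 -0.2] t 4.1
-24.0 [0, 0.004, -0.001, -0.11, 0, 0, np.float64(0.027)]
```

View pics/w3.png

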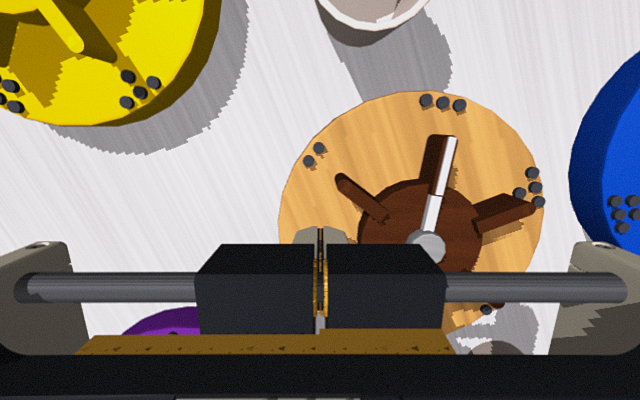

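The wheel has snapped to three: the pointer tip at (450,138) points at the three studs at (443,103). I'll lift and go back.

Emit:
jog_arm:
  motion: [0,0,0,-0.06,0,0,0,0,0,0,-0.12,0,0,0,0,0,0,-0.12,0,0,0]

```text
t: 4.45
tool_pos: [0.4921, -0.092, 0.1102]
orientation: [2.576, 1.778, 0.015]
force: [1.1, 0.8, 0.7]
opening: 0.0002
```

```bash
python3 plan.py .1 30
```

```text
pos [ 0.4921 -0.092   0.1102] yx 69.24 F [1.1 0.8 0.7] t 4.45
30.0 [0, -0.101, 0.039, 0.021, 0, 0, np.float64(-0.572)]
```

Emit:
jog_arm:
  motion: [0,-0.101,0.039,0.021,0,0,-0.572,0,-0.101,0.039,0.021,0,0,-0.572,0,-0.101,0.039,0.021,0,0,-0.572,0,-0.101,0.039,0.021,0,0,-0.572,0,-0.101,0.039,0.021,0,0,-0.572,0,-0.101,0.039,0.021,0,0,-0.572,0,-0.101,0.039,0.021,0,0,-0.572,0,-0.101,0.039,0.021,0,0,-0.572]

```text
t: 5.25
tool_pos: [0.4925, -0.1462, 0.0997]
orientation: [1.551, 2.716, 0.006]
force: [0.1, -0.1, 0.6]
opening: 0.0007
```

```bash
python3 plan.py .044 30
python3 -c "
from h import *
import pickle
s=read_state();c=read_camera('wrist');c['world_from_camera']=wristT(s,c);save(c,'w4.png');pickle.dump(c,open('w4.pkl','wb'))
print(w2p(c,[(.547,-.1145,.06)]+[(.547+.0843*np.cos(a),-.1145+.0843*np.sin(a),.031) for a in np.radians([180.7,120.7,60.7])]))
c=read_camera('top');save(c,'t4.png',(290,160,460,260),4.5)
"
```

```text
pos [ 0.4925 -0.1462  0.0997] yx 120.54 F [ 0.1 -0.1  0.6] t 5.25
30.0 [0, 0.001, -0.001, 0.111, 0, 0, np.float64(-0.002)]
[[401.85127124 217.93188619]
 [306.74815683 158.58694337]
 [398.83118198 104.26225624]
 [483.45831988 157.60634572]]
```

View pics/w4.png

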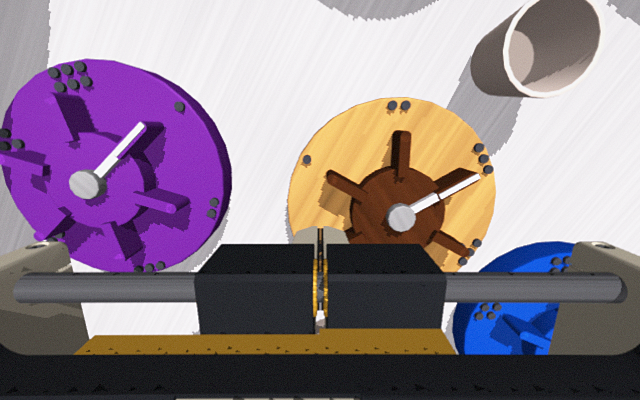

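View pics/t4.png

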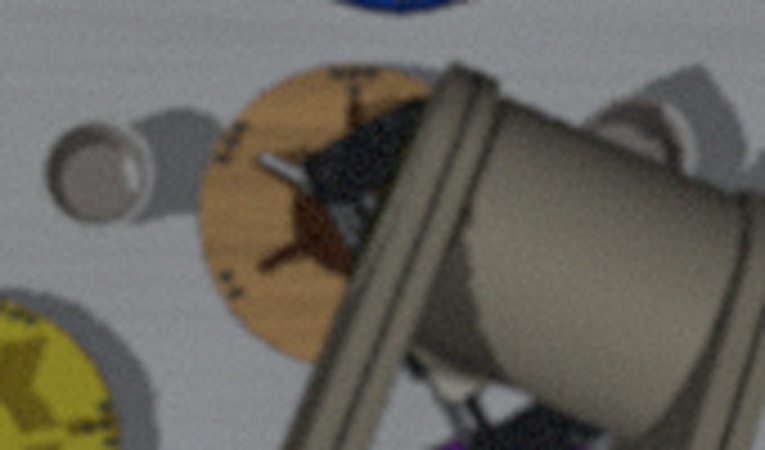

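The pointer rests at three. The cap (401,217) and the one-stud mark (307,159) match the prediction, so the base hasn't moved. Next is the second click.

Emit:
jog_arm:
  motion: [0,0.001,-0.001,0.05,0,0,0,0,0.001,-0.001,0.09,0,0,0,0,0.001,-0.001,0.111,0,0,0,0,0.001,-0.001,0.111,0,0,0,0,0.001,-0.001,0.111,0,0,0]

```text
t: 5.85
tool_pos: [0.493, -0.1463, 0.0448]
orientation: [1.552, 2.715, 0.006]
force: [-0.4, 0.4, 0.7]
opening: 0.0008
```

Emit:
jog_arm:
  motion: [0,0.015,-0.001,0.001,0,0,0.067,0,0.028,0.001,0.001,0,0,0.133,0,0.037,0.003,0.001,0,0,0.178,0,0.045,0.006,0.001,0,0,0.222,0,0.053,0.009,0.001,0,0,0.267,0,0.057,0.011,0.001,0,0,0.289,0,0.061,0.013,0.001,0,0,0.311,0,0.065,0.015,0.001,0,0,0.333]

```text
t: 6.65
tool_pos: [0.4839, -0.1152, 0.0456]
orientation: [2.202, 2.218, 0.013]
force: [0.2, -1.5, -0.3]
opening: 0.0004
```

```bash
python3 plan.py .044 -3 -6 -9 -12 -15 -18 -21 -22
```

```text
pos [ 0.4839 -0.1152  0.0456] yx 90.42 F [ 0.2 -1.5 -0.3] t 6.65
-3.0 [0, 0.007, 0.0, 0.003, 0, 0, np.float64(0.03)]
-6.0 [0, 0.014, 0.001, 0.003, 0, 0, np.float64(0.064)]
-9.0 [0, 0.021, 0.002, 0.003, 0, 0, np.float64(0.097)]
-12.0 [0, 0.027, 0.003, 0.003, 0, 0, np.float64(0.13)]
-15.0 [0, 0.033, 0.004, 0.003, 0, 0, np.float64(0.164)]
-18.0 [0, 0.04, 0.006, 0.003, 0, 0, np.float64(0.197)]
-21.0 [0, 0.046, 0.008, 0.003, 0, 0, np.float64(0.23)]
-22.0 [0, 0.048, 0.009, 0.003, 0, 0, np.float64(0.241)]
```

Emit:
jog_arm:
  motion: [0,0.007,0,0.003,0,0,0.03,0,0.014,0.001,0.003,0,0,0.064,0,0.021,0.002,0.003,0,0,0.097,0,0.027,0.003,0.003,0,0,0.13,0,0.033,0.004,0.003,0,0,0.164,0,0.04,0.006,0.003,0,0,0.197,0,0.046,0.008,0.003,0,0,0.23,0,0.048,0.009,0.003,0,0,0.241]

```text
t: 7.45
tool_pos: [0.4894, -0.0912, 0.0456]
orientation: [2.581, 1.763, 0.019]
force: [-0.5, -0.5, 0.3]
opening: 0.0001
```

Emit:
jog_arm:
  motion: [0,0,0,-0.06,0,0,0,0,0,0,-0.12,0,0,0,0,0,0,-0.12,0,0,0]

```text
t: 7.75
tool_pos: [0.492, -0.092, 0.1113]
orientation: [2.575, 1.759, 0.028]
force: [1.0, 0.0, 0.6]
opening: -0.0
```

```bash
python3 plan.py .1 30
python3 -c "
from h import *
s=read_state();c=read_camera('wrist');save(c,'w5.png')
"
```

```text
pos [ 0.492  -0.092   0.1113] yx 68.68 F [1.  0.  0.6] t 7.75
30.0 [0, -0.1, 0.04, 0.024, 0, 0, np.float64(-0.578)]
```

View pics/w5.png

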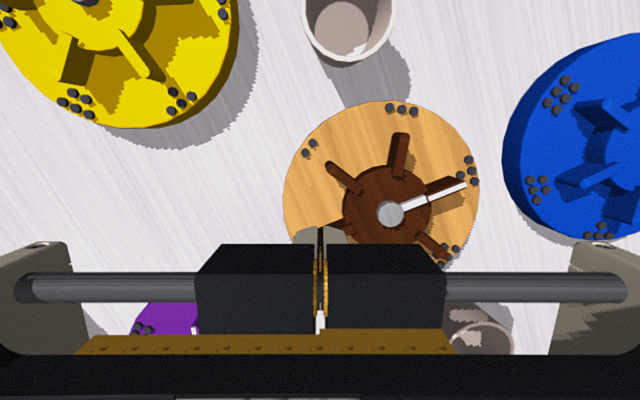

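The pointer tip at (465,185) is at the four studs at (470,170). I'll go back, let it settle and check it.

Emit:
jog_arm:
  motion: [0,-0.1,0.04,0.024,0,0,-0.578,0,-0.1,0.04,0.024,0,0,-0.578,0,-0.1,0.04,0.024,0,0,-0.578,0,-0.1,0.04,0.024,0,0,-0.578,0,-0.1,0.04,0.024,0,0,-0.578,0,-0.1,0.04,0.024,0,0,-0.578,0,-0.1,0.04,0.024,0,0,-0.578,0,-0.1,0.04,0.024,0,0,-0.578]

```text
t: 8.6
tool_pos: [0.4912, -0.1455, 0.0969]
orientation: [1.546, 2.706, 0.009]
force: [-0.7, 0.5, 1.0]
opening: 0.0005
```

Emit:
jog_arm:
  motion: [0,0,0,0,0,0,0,0,0,0,0,0,0,0,0,0,0,0,0,0,0,0,0,0,0,0,0,0,0,0,0,0,0,0,0,0,0,0,0,0,0,0,0,0,0,0,0,0,0,0,0,0,0,0,0,0]

```text
t: 9.4
tool_pos: [0.4912, -0.1455, 0.0969]
orientation: [1.546, 2.706, 0.009]
force: [0.1, -0.6, 0.9]
opening: 0.0004
```

```bash
python3 plan.py .044 30
python3 -c "
from h import *
s=read_state();c=read_camera('wrist');c['world_from_camera']=wristT(s,c);save(c,'w6.png')
print(w2p(c,[(.547,-.1145,.06)]+[(.547+.0843*np.cos(a),-.1145+.0843*np.sin(a),.031) for a in np.radians([180.7,120.7,60.7])]))
"
```

```text
pos [ 0.4912 -0.1455  0.0969] yx 120.51 F [ 0.1 -0.6  0.9] t 9.4
30.0 [0, -0.001, 0.0, 0.106, 0, 0, np.float64(-0.002)]
[[403.35910966 220.11618058]
 [307.01360679 159.95589441]
 [400.26916972 104.94836132]
 [485.27325059 158.74237612]]
```

View pics/w6.png

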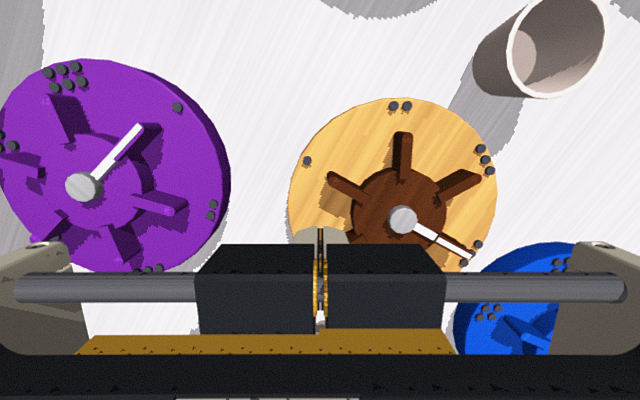

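The wheel has settled at four: the tip at (472,257) is beside the four studs at (475,248). The base hasn't moved. Last click.

Emit:
jog_arm:
  motion: [0,-0.001,0,0.05,0,0,0,0,-0.001,0,0.09,0,0,0,0,-0.001,0,0.106,0,0,0,0,-0.001,0,0.106,0,0,0,0,-0.001,0,0.106,0,0,0]

```text
t: 9.95
tool_pos: [0.4931, -0.1465, 0.0446]
orientation: [1.546, 2.706, 0.009]
force: [0.4, -0.1, 0.2]
opening: 0.0005
```

Emit:
jog_arm:
  motion: [0,0.015,0,0.001,0,0,0.067,0,0.028,0.002,0.001,0,0,0.133,0,0.037,0.004,0.001,0,0,0.178,0,0.045,0.007,0.001,0,0,0.222,0,0.053,0.01,0.001,0,0,0.267,0,0.057,0.012,0.001,0,0,0.289,0,0.061,0.014,0.001,0,0,0.311,0,0.065,0.016,0.001,0,0,0.333]

```text
t: 10.75
tool_pos: [0.4845, -0.1152, 0.0452]
orientation: [2.194, 2.212, 0.02]
force: [-0.2, -2.7, -0.3]
opening: 0.0006
```

```bash
python3 plan.py .044 -3 -6 -9 -12 -15 -18 -21 -22
```

```text
pos [ 0.4845 -0.1152  0.0452] yx 90.46 F [-0.2 -2.7 -0.3] t 10.75
-3.0 [0, 0.007, -0.001, 0.002, 0, 0, np.float64(0.031)]
-6.0 [0, 0.014, -0.0, 0.002, 0, 0, np.float64(0.064)]
-9.0 [0, 0.021, 0.0, 0.002, 0, 0, np.float64(0.097)]
-12.0 [0, 0.027, 0.002, 0.002, 0, 0, np.float64(0.131)]
-15.0 [0, 0.033, 0.003, 0.002, 0, 0, np.float64(0.164)]
-18.0 [0, 0.04, 0.005, 0.002, 0, 0, np.float64(0.197)]
-21.0 [0, 0.046, 0.007, 0.002, 0, 0, np.float64(0.231)]
-22.0 [0, 0.048, 0.008, 0.002, 0, 0, np.float64(0.242)]
```

Emit:
jog_arm:
  motion: [0,0.007,0,0.002,0,0,0.031,0,0.014,0,0.002,0,0,0.064,0,0.021,0.001,0.002,0,0,0.097,0,0.027,0.002,0.002,0,0,0.131,0,0.033,0.004,0.002,0,0,0.164,0,0.04,0.006,0.002,0,0,0.197,0,0.046,0.008,0.002,0,0,0.231,0,0.048,0.009,0.002,0,0,0.242]

```text
t: 11.55
tool_pos: [0.49, -0.0912, 0.0456]
orientation: [2.574, 1.757, 0.029]
force: [0.7, -0.4, 0.8]
opening: 0.0006
```

Emit:
jog_arm:
  motion: [0,0,0,-0.06,0,0,0,0,0,0,-0.14,0,0,0,0,0,0,-0.24,0,0,0,0,0,0,-0.34,0,0,0,0,0,0,-0.34,0,0,0]

```text
t: 12.05
tool_pos: [0.4893, -0.0908, 0.2254]
orientation: [2.564, 1.751, 0.044]
force: [1.1, -0.5, 0.2]
opening: 0.0004
```

```bash
python3 -c "
from h import *
s=read_state();c=read_camera('wrist');c['world_from_camera']=wristT(s,c);save(c,'w7.png')
print(w2p(c,[(.547,-.1145,.06)]+[(.547+.0843*np.cos(a),-.1145+.0843*np.sin(a),.031) for a in np.radians([180.7,120.7,60.7])]))
R=cv2.Rodrigues(s['orientation'])[0];print(R.T@(np.array([.37,-.25,.24])-s['tool_pos'])/.5)
"
```

```text
[[364.49211761 186.53050766]
 [300.42437456 206.24035746]
 [308.60818659 141.65861472]
 [371.77776001 115.26725329]]
[-0.38323969 -0.10499183 -0.03517397]
```

View pics/w7.png

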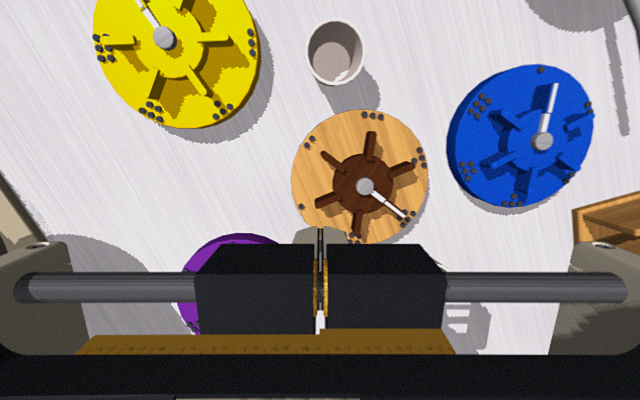

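The pointer tip at (406,217) is at the five-stud cluster at (412,213), and the four studs at (420,157) are behind it. I'll clear the arm and check from above.

Emit:
jog_arm:
  motion: [0,-0.1,-0.03,-0.03,0,0,0,0,-0.2,-0.05,-0.04,0,0,0,0,-0.3,-0.08,-0.04,0,0,0,0,-0.38,-0.1,-0.04,0,0,0,0,-0.45,-0.12,-0.04,0,0,0,0,-0.5,-0.14,-0.04,0,0,0,0,-0.5,-0.14,-0.04,0,0,0]

```text
t: 12.8
tool_pos: [0.3287, -0.2994, 0.2368]
orientation: [2.571, 1.75, 0.037]
force: [-0.1, 0.7, -0.5]
opening: 0.0002
```

```bash
python3 -c "
from h import *
c=read_camera('top');save(c,'t8.png',(290,160,460,260),4.5)
save(read_camera('scene'),'s8.png',(210,150,350,250),5)"
```

```text
(no output)
```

View pics/t8.png

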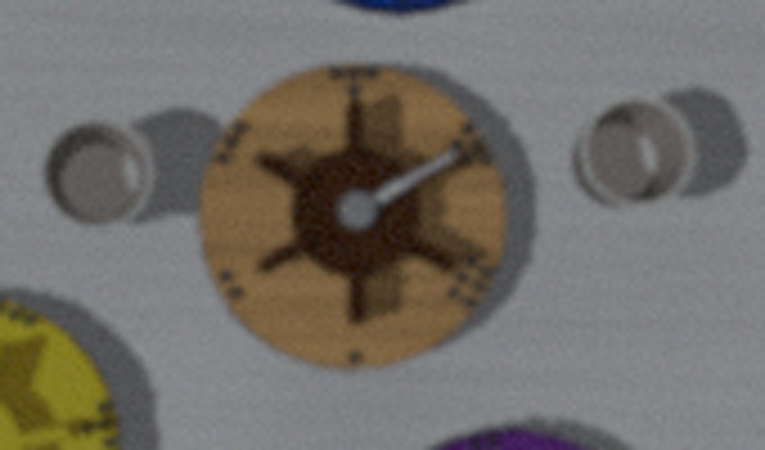

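View pics/s8.png

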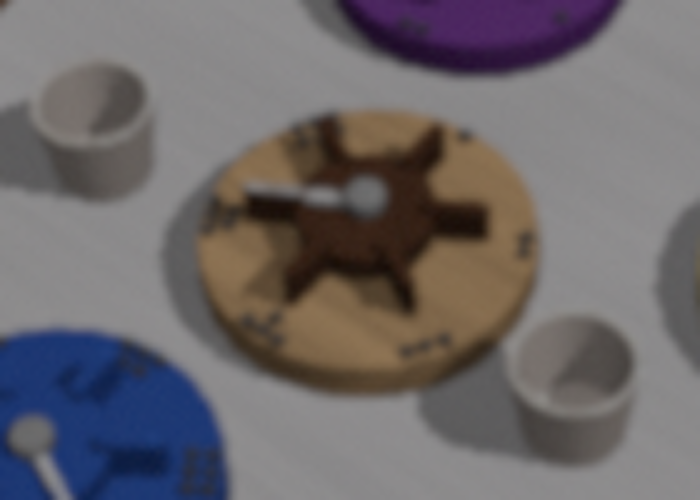

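Both views show the pointer at the five-stud mark. In the top crop the tip is at about (455,157). The base and cups are at the same pixels as at the start, so I'm handing in.

```bash
python3 -c "
from plant import close_job
print(close_job())"
```

```text
the job is handed in; nothing more can be done
None
```

The cup tally's pointer now rests at the five-stud mark, and the job is handed in. The wheel started at two. With the gripper shut I pushed the front tooth on three times, one click each: to three, to four, and after about 1.7 s at four, the last click to five. This took about 13 s of robot time.

- **Final position:** the last top and scene pictures show the pointer at five. The wrist pictures showed it at three, four and five after each click.
- **Bystanders:** the counter and both cups are at the same pixels as at the start. I didn't look again at the sugar jar, the clip stand or the other items on the table after the moves, but the arm stayed clear of them.
- **Forces:** the readings after each move were at most about 3 N. The arm was clear of everything at hand-in.
- **Disagreement:** the three cameras placed the counter's centre up to about 4 mm apart. I used a position close to the wrist camera's, and the sweeps worked with it. No other check failed.

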